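# Close the candle tins

## Robot

A 6-joint arm with a two-finger parallel gripper is mounted at the origin on the work surface. World frame = base frame: x ahead of the robot, y to its left, z up, the work surface at z = 0. Lengths are in m, angles in rad, forces in N, time in s.
With the tool pointing down it reaches from about 0.25 to 0.725 m from the base axis. Payload 4 kg.
Tool frame: the origin (TCP) lies at the very end of the fingers, on their centre line; the grasp point (between the pads) lies 19 mm behind it; z points along the fingers, y is the line along which they close (so a half turn about z gives the same grasp; the last joint's range is limited). The gripper opens to 85 mm and grips with 20 to 120 N. Pads are 22 mm wide; open, the fingers measure 114 mm over their backs; the gripper's body (76 mm by 85 mm) begins 54 mm behind the grasp point. The pads swing forward as they close: fully open they stand 13 mm farther back than shut.
Start: joints at [-1.149, 0.241, 0.005, 1.335, 0, 1.571], TCP at [0.205, -0.456, 0.204] pointing down, gripper open.
Joint ranges: [-2.72, 2.72], [-1.05, 1.87], [-1.09, 1.28], [-1.99, 2.15], [-1.42, 1.44], [-3.14, 3.14]. Speed limits (rad/s): [2.79, 2.79, 3.14, 3.14, 3.14, 3.14].

## Interface

Orientations are given as a unit quaternion [x, y, z, w].
In Python, from workcell import bot gives the robot as it stands.
- The arm moves only by the tool carry_out, never from a script. Its argument "increments" is one flat list of numbers, 5 for each row, row after row: the finger opening in cm, from 0 to 8.54, then the shift along the tool's x, y, z in cm, then the turn about the tool's z in rad. A call has exactly 5 rows; each row shifts and turns the commanded pose from where the row before left it, along the tool's axes as they then stand; what a row does not reach is not made up. A row lasts 1/8 s, in which the tool goes at most 62.5 mm and 10.7 degrees, less where a joint would pass 70% of its speed; a pose out of reach is approached as far as the arm can. A call with a gripper value outside its range is refused whole. The fingers move at their own pace and stop on an object; the grip force is fixed at half the most. Time passes only in rows, so rows that do not move let the fingers close, or fill a call up. It gives the time, the measured TCP pose, the force, the opening and the grip force at its end, in the units of the state.
- bot.get_obs(): the state, without advancing time (a new reading comes with each control period).
- bot.camera(name): name is "scene" or "side" or "wrist"; returns a dict with "pixels" (480x640x3 uint8, blue, green, red), "range_z" (480x640 float32, m along the optical axis (not along the pixel's ray), 0 where there is no reading), "mtx" (3x3 intrinsics, pixels), "D" ([k1, k2, p1, p2, k3] as OpenCV has them; the pictures are not rectified), "eye" and "attitude" of the camera in the world. Camera axes: x right, y down, z forward; pixel columns grow to the right and rows downward; lengths in m; the calibration is good to about 2 mm. A picture is of the moment at which its call begins.
- bot.job_done(): hands the job in; it is judged then, once.
Trained networks look in a picture, given as the dict that the camera call returned (one of the last four; its "shot" number tells which), for a name from the list of things; names that differ only in an ending like _2 or _b are one class to them, and where a whole thing is asked for, a point or a joint stands for the part that bears it (a point fixed in the world has none). Each returns a list of dicts, best first, with "p" (0 to 1); they miss things now and then, are a little off and sometimes report something else, mostly with a low value. They report only what shows in the picture. A call takes as long as a camera call. They do not tell look-alikes from the thing itself.
- bot.find_in(picture, name): "xyz" ([x, y, z] in m, in the coordinates of the camera as it stood for that picture, good to about 4 mm: the middle of the surface that is visible of it).
- bot.regions_of(picture, name): "mask" (480x640 bool, what is visible of it).
- bot.place_of(picture, name): "xyz" ([x, y, z] in m, in the coordinates of the camera as it stood for that picture, good to about 4 mm: a listed point, or the origin of a listed thing).
The state is a dict: "clock": time; "joint_pos": joint angles; "joint_vel": joint speeds; "tau": joint torques, N m; "eef_pos": TCP position; "tool_rot": TCP orientation; "ft_force": force on the tool from outside, world axes, zero at the start; "ft_torque": the same for the moment, N m; "grip_width": finger opening in m; "grasp_force": force on a finger pad.
Only numpy, scipy, OpenCV 4.12 (cv2) and the standard library are available. Lean on these libraries where they do the work, as an engineer would, in place of code of your own. Each camera call takes 0.05 s, during which the arm holds its last target. There are 200 camera calls.

## Task

Two of the three candle tins on the carton sheet have their lids lying askew across the rim. With the fingertips, nudge each lid gently sideways across its rim until it drops into the mouth of its tin and lies flat, flush with the rim. Do not pick anything up, keep both tins standing about where they are, and leave the open tin and the shears alone.

Things in the scene. Friction and masses are not known exactly. Their poses are not given: they have to be found in the camera images.
- tin_a: Plain steel candle tin, round, loose, upright on a 4 mm carton sheet: 104 mm across the rim (body 100, rim wall 4 mm), 70 mm high, 0.4 to 0.65 kg. Its mouth is 96 mm across and 8 mm deep, down to the flat top of the set candle, on which the lid rests. Origin: centre of underside, z up: rim at z = 70 mm, candle top at 62 mm. Slides on the carton if pushed with some 2 to 4 N.
- tin_b: Second candle tin, identical to tin_a, the same frame.
- lid_a: Lid of tin_a: loose steel disc 92 mm across, 8 mm thick, about 45 g, no knob. Starts flat on the rim of tin_a, centre 20 to 28 mm off the tin's axis in any direction. Pushed inwards, its leading edge tips into the mouth some 14 mm off axis, its trailing edge rising up to 8 mm; it drops flat once that edge clears the rim (2 mm play all round). Origin: centre of underside, z up.
- lid_b: Lid of tin_b, identical to lid_a, askew on tin_b in the same way. A seated lid's origin is on its tin's axis, 62 mm above the tin's origin, its top flush with the rim.
- tin_open: Bystander: third candle tin, identical but with no lid, so that the rolled cardboard in its candle shows. Origin: centre of its underside. Leave it alone.
- shears: Bystander: small garden shears with two orange handles, 200 mm long, 20 mm high, lying on the desk beyond the carton. Origin: near the pivot, on the desk; x points to the blade tips. Leave them alone.
There are look-alikes about, which are no part of the job. Leave any purple look-alike of the lid_b alone.

How it is judged:
At the end, for the whole second after the job is handed in: Both lids lie at rest in the mouth of their own tins: underside within 2 mm of the candle's top, centre within 5 mm of the tin's axis, parallel to the tin within 2 degrees; both tins upright and within 40 mm of where they stood (z of lid_a in the frame of tin_a between 0.06 and 0.064 m and horizontal distance between lid_a and tin_a below 0.005 m and angle between the z axis of lid_a and the z axis of tin_a, either way round below 0.035 rad and z of lid_b in the frame of tin_b between 0.06 and 0.064 m and horizontal distance between lid_b and tin_b below 0.005 m and angle between the z axis of lid_b and the z axis of tin_b, either way round below 0.035 rad and angle between each of tin_a, tin_b's own z axis and vertical below 0.05 rad and distance of each of tin_a, tin_b from where it was at the start of the episode below 0.04 m and linear speed of each of lid_a, lid_b, tin_a, tin_b below 0.02 m/s); the robot touches nothing.
It fails at once if a lid is lifted more than 15 mm above its tin's rim (height (world z) of any of lid_a, lid_b above 0.089 m).
It fails at once if the fingers press a lid hard (over 35 N) (contact force between the fingers and lid_a above 35 N or contact force between the fingers and lid_b above 35 N).
It fails at once if a tin is lifted by more than 10 mm or tipped by more than 17 degrees (height (world z) of any of tin_a, tin_b above 0.014 m or angle between any of tin_a, tin_b's own z axis and vertical above 0.3 rad).
It fails at once if the open tin or the shears are moved by more than 20 mm (distance of any of tin_open, shears from where it was at the start of the episode above 0.02 m).
It also fails if it takes over 48 s, if anything falls off the work surface, if the arm or the gripper's body presses on something with over 40 N, if the wrist force passes 120 N, or if a joint passes its speed limit or range.

## Working session

There is one attempt and no reset: what is moved stays moved. The work goes in short steps, Python scripts to look and compute and a tool call to move; the robot and the scene stay as the last step left them, time stands still between calls to the robot, and variables do not carry over. Pictures are saved under pics/ and viewed, at most 10 in all, crops included, and the job is handed in when it is done.

Besides the shell and the picture viewer there is one more tool, called after "Request:" in YAML: its name, and indented under it one key for each argument. carry_out: Moves the arm, as the interface text tells. Its arguments: {"type":"object","properties":{"increments":{"type":"array","items":{"type":"number"}}},"required":["increments"]}

```bash
mkdir -p pics
cat > h.py <<'E'
import numpy as np, cv2
from scipy.spatial.transform import Rotation as R
from workcell import bot
def cloud(c):
    h,w=c["range_z"].shape
    uv=np.stack(np.meshgrid(np.arange(w),np.arange(h)),-1).reshape(-1,1,2).astype(np.float32)
    n=cv2.undistortPoints(uv,c["mtx"],c["D"]).reshape(h,w,2)
    z=c["range_z"]
    return toworld(c,np.dstack([n*z[...,None],z]))
def toworld(c,p):
    a=np.array(c["attitude"]); M=R.from_quat(a).as_matrix() if a.size==4 else a.reshape(3,3)
    return np.asarray(p)@M.T+np.array(c["eye"])
E
python3 - <<'E'
from h import *
o=bot.get_obs(); print(o["eef_pos"],o["tool_rot"],o["clock"])
ims=[]
for n in ["scene","side"]:
    c=bot.camera(n); ims.append(c["pixels"]); cv2.imwrite(f"pics/{n}0.png",c["pixels"]); W=cloud(c)
    print(n,c["eye"],c["attitude"])
    for k in ["tin_a","lid_a","tin_open","shears"]:
        for d in bot.place_of(c,k): print(k,round(d["p"],2),toworld(c,d["xyz"]).round(4))
    for d in bot.regions_of(c,"lid_a"):
        m=d["mask"]&(c["range_z"]>0); P=W[m]; zt=np.median(P[:,2]); q=P[abs(P[:,2]-zt)<.004].astype(np.float32)
        (cx,r)=cv2.minEnclosingCircle(np.ascontiguousarray(q[:,:2]))[:2] if len(q)>5 else (0,0)
        v,u=np.where(d["mask"]); print("mask",round(d["p"],2),u.mean().round(),v.mean().round(),m.sum(),"ztop",zt,"c",cx,r,"col",c["pixels"][d["mask"]].mean(0).round())
E
```

```text
[ 0.20442235 -0.45555598  0.20291376] [ 9.77842478e-01  2.09339458e-01 -2.12594500e-04 -1.01684135e-03] 0.0
scene [1.17303628 0.07463405 0.97601091] [ 0.63388717  0.72572559 -0.20076426 -0.17664412]
tin_a 0.87 [ 0.5385 -0.0043  0.0027]
tin_a 0.75 [0.5597 0.2209 0.0057]
lid_a 0.85 [0.5426 0.2422 0.0756]
lid_a 0.69 [0.7678 0.2356 0.0013]
tin_open 0.64 [ 0.5325 -0.2192 -0.0007]
shears 0.87 [ 0.755   0.0444 -0.0013]
mask 0.94 437.0 336.0 2085 ztop 0.005743259505199494 c (0.7679258584976196, 0.23738200962543488) 0.04759877547621727 col [134.  42. 115.]
mask 0.85 324.0 201.0 1625 ztop 0.07944221570177479 c (0.5563750267028809, 0.007150124758481979) 0.047623410820961 col [148. 154. 166.]
mask 0.76 450.0 209.0 1709 ztop 0.07937968336279555 c (0.5424251556396484, 0.24230872094631195) 0.04843747988343239 col [144. 151. 164.]
side [ 0.5624334  -0.58741796  0.65773417] [ 0.91555332 -0.02679435  0.02182625 -0.40070912]
tin_a 0.79 [ 0.5378 -0.0064  0.0025]
tin_a 0.76 [0.5515 0.223  0.0043]
lid_a 0.85 [0.5402 0.2423 0.0734]
lid_a 0.81 [0.5538 0.0075 0.0762]
lid_a 0.78 [0.7672 0.2353 0.0014]
shears 0.87 [0.7516 0.0459 0.0048]
mask 0.97 278.0 179.0 901 ztop 0.08103480998700019 c (0.5394748449325562, 0.24202890694141388) 0.04750759154558182 col [136. 139. 142.]
mask 0.84 286.0 254.0 1430 ztop 0.08097572560926491 c (0.5531129240989685, 0.007125167641788721) 0.04660794511437416 col [153. 155. 157.]
mask 0.6 378.0 204.0 830 ztop 0.007007041525346147 c (0.7637832164764404, 0.23760998249053955) 0.04787314683198929 col [131.  57. 110.]
```

View pics/scene0.png

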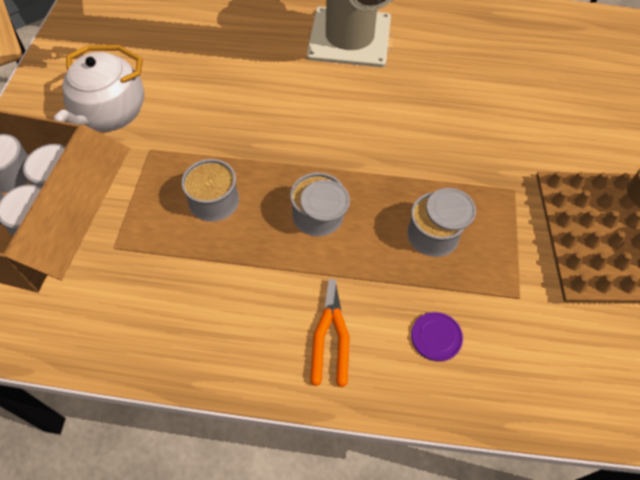

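View pics/side0.png

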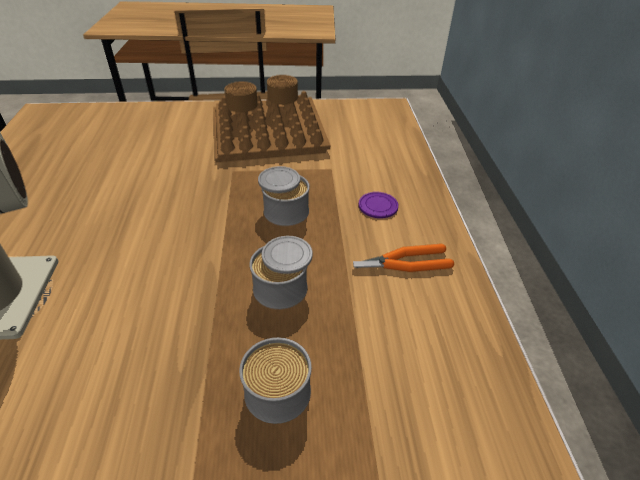

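The scene picture shows the open tin at (210,190), the lidded tins at (318,205) and (437,225), the purple decoy at (437,336) and the shears at (330,335). The side picture agrees, with lids at (287,254) and (279,180). Next I'll fit the tin axes from the body and rim points.

```bash
cat >> h.py <<'E'
from scipy.optimize import least_squares
G={"1":((.538,-.005),(.5545,.007)),"2":((.555,.222),(.541,.242))}
def fit(names,G=G):
    for n in names:
        c=bot.camera(n); P=cloud(c)[c["range_z"]>0]
        for k,(t,l) in G.items():
            d=np.hypot(*(P[:,:2]-t).T); b=P[(d<.065)&(d>.04)&(P[:,2]>.012)&(P[:,2]<.060)][:,:2]
            f=lambda x:np.hypot(*(b-x).T)-.05
            tc=least_squares(f,t,loss="soft_l1",f_scale=.001).x
            q=P[(np.hypot(*(P[:,:2]-l).T)<.055)&(P[:,2]>.0775)&(P[:,2]<.092)]
            lc=(cv2.minEnclosingCircle(np.ascontiguousarray(q[:,:2],dtype=np.float32)) if len(q)>20 else None)
            s=np.linalg.lstsq(np.c_[q,np.ones(len(q))][:,[0,1,3]],q[:,2],rcond=None)[0][:2] if len(q)>20 else None
            print(n,k,"tin",tc.round(4),len(b),"resid",np.median(abs(f(tc))).round(4),"lid",lc,"n",len(q),"z",np.median(q[:,2]) if len(q) else 0,"slope",s)
E
python3 - <<'E'
from h import *
fit(["scene","side"])
E
```

```text
scene 1 tin [ 0.5401 -0.0088] 544 resid 0.0006 lid ((0.5565907955169678, 0.008390918374061584), 0.04768689349293709) n 1384 z 0.07977826115092279 slope [0.0037     0.00141339]
scene 2 tin [0.5551 0.2226] 686 resid 0.0006 lid ((0.5427255630493164, 0.24381738901138306), 0.047979507595300674) n 1423 z 0.07975452517238912 slope [-6.71709861e-05 -2.45753638e-03]
side 1 tin [ 0.5374 -0.0071] 937 resid 0.0005 lid ((0.5529076457023621, 0.00725505081936717), 0.04743368923664093) n 1481 z 0.08101258745214213 slope [0.00037926 0.00248188]
side 2 tin [0.5519 0.2239] 761 resid 0.0007 lid ((0.5393967628479004, 0.2422848343849182), 0.04777394235134125) n 867 z 0.08104260565540577 slope [0.00036021 0.00500323]
```

Request:
carry_out:
  increments: [0, 0, 0, 0, -0.18, 0, 0, 0, 0, 0, 0, 0, 0, 0, 0, 0, 0, 0, 0, 0, 0, 0, 0, 0, 0]

```text
clock: 1.32
eef_pos: [0.2047, -0.4561, 0.2038]
tool_rot: [0.955, 0.296, -0.0, -0.0]
ft_force: [-0.0, 1.0, -0.9]
grip_width: 0.0
grasp_force: 0.0
```

Request:
carry_out:
  increments: [0, 0, 0, 0, -0.17, 0, 4, -0.6, 0, 0, 0, 5.4, -0.75, 0, 0, 0, 5.4, -0.75, 0, 0, 0, 5.4, -0.75, 0, 0]

```text
clock: 1.95
eef_pos: [0.3305, -0.2936, 0.204]
tool_rot: [0.927, 0.376, 0.0, 0.0]
ft_force: [0.7, -0.0, 0.1]
grip_width: -0.0
grasp_force: 0.0
```

Request:
carry_out:
  increments: [0, 5.4, -0.75, 0, 0, 0, 5.4, -0.75, 0, 0, 0, 5.4, -0.75, 0, 0, 0, 5.4, -0.75, 0, 0, 0, 5.4, -0.75, 0, 0]

```text
clock: 2.58
eef_pos: [0.498, -0.0782, 0.204]
tool_rot: [0.927, 0.376, 0.0, 0.0]
ft_force: [-0.3, -0.4, -0.2]
grip_width: -0.0001
grasp_force: 0.0
```

Request:
carry_out:
  increments: [0, 5.4, -0.75, 0, 0, 0, 5.4, -0.75, 0, 0, 0, 5.0, -0.5, 0, 0, 0, 0, 0, 0, 0, 0, 0, 0, 0, 0]

```text
clock: 3.2
eef_pos: [0.5958, 0.0447, 0.2033]
tool_rot: [0.926, 0.376, -0.001, -0.0]
ft_force: [-0.4, 0.2, -0.1]
grip_width: -0.0003
grasp_force: 0.0
```

Request:
carry_out:
  increments: [0, 1.6, -0.2, 0, 0, 0, 0, 0, 5, 0, 0, 0, 0, 5, 0, 0, 0, 0, 2.6, 0, 0, 0, 0, 0, 0]

```text
clock: 3.82
eef_pos: [0.6043, 0.0568, 0.0756]
tool_rot: [0.927, 0.376, -0.002, -0.001]
ft_force: [-0.2, -0.8, 0.7]
grip_width: 0.0
grasp_force: 0.0
```

Run:
```python
from h import *
o=bot.get_obs(); print(o["eef_pos"])
p=bot.camera("side")["pixels"]; w=bot.camera("wrist")["pixels"]
cv2.imwrite("pics/a.png",np.hstack([cv2.resize(p[130:330,190:440],None,fx=1.8,fy=1.8),cv2.resize(w,(450,360))])[:, :800])
```

```text
[0.60426221 0.05681918 0.07562262]
```

View pics/a.png

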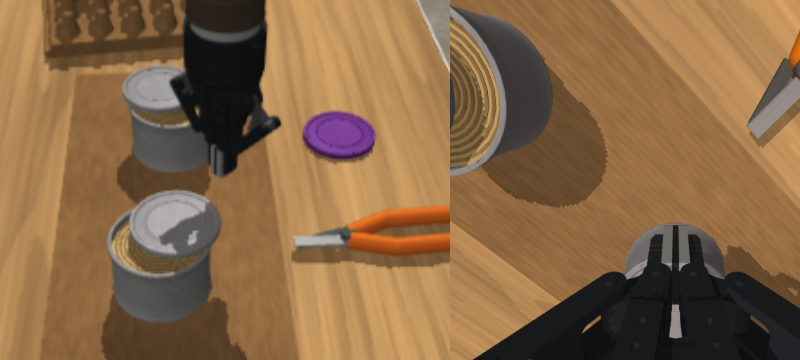

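The fingertips stand beside lid 1: the closed fingers are at about (222,170) in the left crop and the lid at (175,222). I'll start the push.

Request:
carry_out:
  increments: [0, 0, 0, -0.15, 0, 0, -0.5, 0, 0, 0, 0, -0.4, 0, 0, 0, 0, -0.4, 0, 0, 0, 0, -0.3, 0, 0, 0]

```text
clock: 4.55
eef_pos: [0.5945, 0.046, 0.0794]
tool_rot: [0.926, 0.376, -0.0, -0.0]
ft_force: [0.4, 0.2, 0.0]
grip_width: -0.0
grasp_force: 0.0
```

Request:
carry_out:
  increments: [0, -0.2, 0, 0, 0, 0, -0.2, 0, 0, 0, 0, -0.2, 0, 0, 0, 0, -0.2, 0, 0, 0, 0, 0, 0, 0, 0]

```text
clock: 5.18
eef_pos: [0.589, 0.0406, 0.0793]
tool_rot: [0.926, 0.376, -0.0, -0.0]
ft_force: [-0.1, -0.6, 0.6]
grip_width: 0.0
grasp_force: 0.0
```

Run:
```python
from h import *
o=bot.get_obs(); print(o["eef_pos"])
fit(["scene","side"])
```

```text
[0.58899797 0.04060296 0.07930463]
scene 1 tin [ 0.5401 -0.0087] 531 resid 0.0006 lid ((0.557059109210968, 0.006393888965249062), 0.046963758766651154) n 651 z 0.0797625585653875 slope [ 0.00054523 -0.00563107]
scene 2 tin [0.5552 0.2226] 689 resid 0.0006 lid ((0.5434379577636719, 0.2420603483915329), 0.047675538808107376) n 1415 z 0.07969030005486888 slope [-0.00040241  0.00108568]
side 1 tin [ 0.5374 -0.0071] 938 resid 0.0005 lid ((0.5530120134353638, 0.007197951432317495), 0.04700354486703873) n 1484 z 0.08102972320730989 slope [0.00193039 0.00270375]
side 2 tin [0.5523 0.2236] 540 resid 0.0008 lid ((0.531752347946167, 0.24250063300132751), 0.04740046709775925) n 446 z 0.08096459731195055 slope [-0.01367247  0.00647728]
```

Request:
carry_out:
  increments: [0, 0, 0, 0.15, 0, 0, -0.2, 0, 0, 0, 0, -0.2, 0, 0, 0, 0, -0.2, 0, 0, 0, 0, 0, 0, 0, 0]

```text
clock: 5.9
eef_pos: [0.5847, 0.0364, 0.0779]
tool_rot: [0.927, 0.376, -0.0, 0.0]
ft_force: [0.2, 0.3, 0.2]
grip_width: 0.0
grasp_force: 0.0
```

Run:
```python
from h import *
o=bot.get_obs(); print(o["eef_pos"])
G={"1":G["1"]};fit(["side"],G)
p=bot.camera("side")["pixels"]; w=bot.camera("wrist")["pixels"]
cv2.imwrite("pics/b.png",np.hstack([cv2.resize(p[180:330,220:360],None,fx=3,fy=3),cv2.resize(w,(380,450))])[:, :800])
```

```text
[0.58466892 0.03635226 0.07786519]
side 1 tin [ 0.5374 -0.007 ] 935 resid 0.0005 lid ((0.5537765026092529, 0.006960021797567606), 0.04783383756875992) n 1490 z 0.08101385104405223 slope [0.00041935 0.00207108]
```

View pics/b.png

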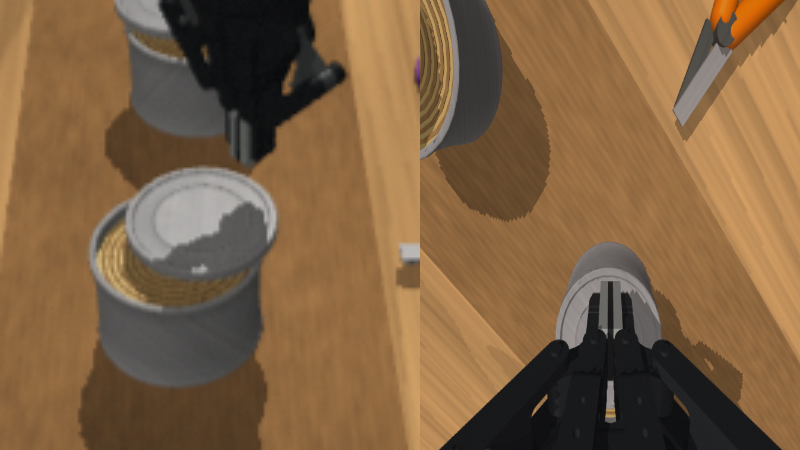

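Lid 1 hasn't moved yet: in the side crop the tip is at (245,160), next to the lid's far edge at (235,172). Before going on, I'll check the projected TCP against what the camera sees.

Run:
```python
from h import *
o=bot.get_obs(); t=np.array(o["eef_pos"]); M=R.from_quat(o["tool_rot"]).as_matrix()
for n in ["side","scene","wrist"]:
    c=bot.camera(n); a=np.array(c["attitude"]); C=R.from_quat(a).as_matrix() if a.size==4 else a
    q=(t-np.array(c["eye"]))@C; print(n,"TCP px",cv2.projectPoints(q.reshape(1,1,3),np.zeros(3),np.zeros(3),c["mtx"],c["D"])[0].ravel(),"depth",q[2])
    W=cloud(c); ok=c["range_z"]>0; L=(W-t)@M
    s=ok&(abs(L[...,0])<.03)&(abs(L[...,1])<.03)&(L[...,2]<.003)&(L[...,2]>-.04)&(W[...,2]>.0835)
    l=L[s]; 
    for lo,hi in [(-.006,.003),(-.012,-.006),(-.02,-.012),(-.03,-.02)]:
        k=l[(l[:,2]>lo)&(l[:,2]<hi)]; print(lo,len(k),k.min(0).round(4) if len(k) else "",k.max(0).round(4) if len(k) else "")
    v,u=np.where(s); print("lowest row",v.max() if len(v) else None, W[s].min(0) if len(v) else None)
```

```text
side TCP px [303.61389147 242.33349566] depth 0.8515480123059214
-0.006 7 [-0.0214 -0.0272 -0.0059] [-0.0025  0.012  -0.0057]
-0.012 4 [-0.0128 -0.0279 -0.0071] [-0.0082 -0.0236 -0.0061]
-0.02 0  
-0.03 3 [-0.0097 -0.0021 -0.0296] [-0.005   0.006  -0.0277]
lowest row 245 [0.55051044 0.02124506 0.08351104]
scene TCP px [338.24006403 214.87064863] depth 1.0727769608814952
-0.006 5 [-0.0104 -0.0254 -0.006 ] [ 0.0058  0.0275 -0.0058]
-0.012 3 [-0.0166  0.0059 -0.0071] [ 0.0037  0.0268 -0.0061]
-0.02 0  
-0.03 3 [ 0.0062 -0.0001 -0.0283] [ 0.0095  0.0088 -0.025 ]
lowest row 219 [0.56455655 0.01156207 0.08364717]
wrist TCP px [320.4614795  289.07824821] depth 0.1885964061016985
-0.006 10 [-0.005  -0.0255 -0.006 ] [ 0.0009  0.0183 -0.0056]
-0.012 0  
-0.02 0  
-0.03 1 [ 0.01    0.0018 -0.0299] [ 0.01    0.0018 -0.0299]
lowest row 321 [0.56349344 0.02181846 0.08350186]
```

Run:
```python
from h import *
o=bot.get_obs(); t=np.array(o["eef_pos"]); M=R.from_quat(o["tool_rot"]).as_matrix()
ims=[]
for n,(u,v) in {"side":(303,242),"scene":(338,215)}.items():
    c=bot.camera(n); im=cv2.resize(c["pixels"][v-35:v+35,u-35:u+35],None,fx=5.7,fy=5.7,interpolation=0); cv2.circle(im,(200,200),4,(0,0,255),1); ims.append(im)
    L=(cloud(c)-t)@M
    if n=="side":
        for r in range(v-24,v+6,3): print(r,[tuple((L[r,k]*1000).round().astype(int)) if c["range_z"][r,k]>0 else 0 for k in (297,300,303,306)])
cv2.imwrite("pics/c.png",np.hstack(ims))
```

```text
218 [(np.int64(-13), np.int64(-4), np.int64(-65)), (np.int64(-11), np.int64(3), np.int64(-68)), (np.int64(-13), np.int64(11), np.int64(-73)), (np.int64(-8), np.int64(14), np.int64(-71))]
221 [(np.int64(-13), np.int64(-3), np.int64(-59)), (np.int64(-13), np.int64(4), np.int64(-62)), (np.int64(-8), np.int64(7), np.int64(-61)), (np.int64(-7), np.int64(13), np.int64(-64))]
224 [(np.int64(-13), np.int64(-4), np.int64(-51)), (np.int64(-12), np.int64(3), np.int64(-54)), (np.int64(-8), np.int64(7), np.int64(-54)), (np.int64(-7), np.int64(13), np.int64(-57))]
227 [(np.int64(-12), np.int64(-5), np.int64(-42)), (np.int64(-12), np.int64(2), np.int64(-47)), 0, (np.int64(-7), np.int64(13), np.int64(-50))]
230 [(np.int64(-11), np.int64(-6), np.int64(-34)), (np.int64(-11), np.int64(1), np.int64(-38)), (np.int64(-7), np.int64(6), np.int64(-39)), (np.int64(-8), np.int64(14), np.int64(-44))]
233 [(np.int64(71), np.int64(-87), np.int64(76)), (np.int64(-13), np.int64(4), np.int64(-34)), (np.int64(-8), np.int64(6), np.int64(-32)), (np.int64(84), np.int64(-73), np.int64(76))]
236 [(np.int64(61), np.int64(-78), np.int64(73)), (np.int64(67), np.int64(-74), np.int64(74)), (np.int64(71), np.int64(-69), np.int64(73)), (np.int64(73), np.int64(-63), np.int64(71))]
239 [(np.int64(-5), np.int64(-12), np.int64(-4)), (np.int64(-3), np.int64(-7), np.int64(-6)), (np.int64(4), np.int64(-5), np.int64(-3)), (np.int64(67), np.int64(-57), np.int64(72))]
242 [(np.int64(-11), np.int64(-7), np.int64(-4)), (np.int64(-5), np.int64(-4), np.int64(-2)), (np.int64(-2), np.int64(1), np.int64(-3)), (np.int64(0), np.int64(6), np.int64(-5))]
245 [(np.int64(-16), np.int64(-1), np.int64(-4)), (np.int64(-13), np.int64(3), np.int64(-4)), (np.int64(-8), np.int64(6), np.int64(-2)), (np.int64(-5), np.int64(11), np.int64(-4))]
```

View pics/c.png

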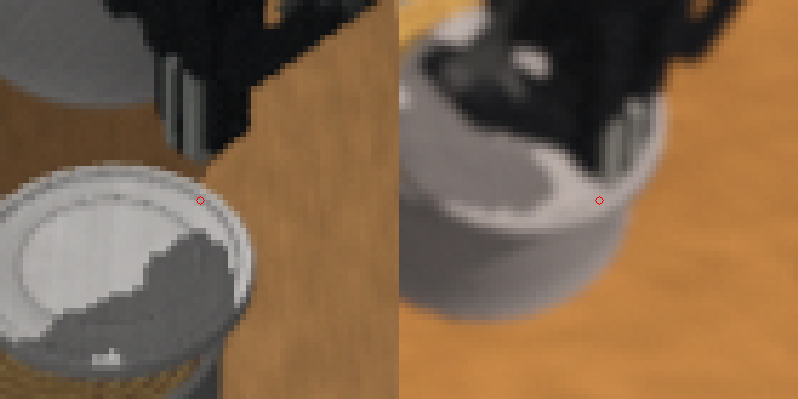

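The crop shows the TCP projecting (red circle) below the visible fingertip. Depth puts the real tip about 30 mm above the reported TCP, hovering over the lid. I'll back off, lower partway and measure the true tip height.

Request:
carry_out:
  increments: [0, 1.3, 0, 0, 0, 0, 1.3, 0, 0, 0, 0, 0, 0, 1.5, 0, 0, 0, 0, 0, 0, 0, 0, 0, 0, 0]

```text
clock: 6.92
eef_pos: [0.6028, 0.0545, 0.0621]
tool_rot: [0.926, 0.376, -0.001, -0.0]
ft_force: [0.6, -0.1, 0.7]
grip_width: 0.0001
grasp_force: 0.0
```

```bash
cat >> h.py <<'E'
def tip():
    o=bot.get_obs(); t=np.array(o["eef_pos"]); M=R.from_quat(o["tool_rot"]).as_matrix(); print("eef",t.round(4))
    for n in ["side","scene"]:
        c=bot.camera(n); L=(cloud(c)-t)@M*1000; dark=(c["range_z"]>0)
        s=dark&(abs(L[...,0])<16)&(abs(L[...,1])<16)&(L[...,2]<8)&(L[...,2]>-60)
        l=L[s]; print(n,"z hist",np.histogram(l[:,2],np.arange(-60,9,4))[0])
        k=l[np.argsort(l[:,2])][-12:]; print(k.round(0).astype(int).tolist())
        f=l[(l[:,2]<-36)]; print("x,y range",np.percentile(f,[3,97],axis=0).round(1).tolist())
E
python3 -c "
from h import *
tip()"
```

```text
eef [0.6028 0.0545 0.0621]
side z hist [21 28 21 27 29 22 12  7  1  0  0  0  0  0  0  0  0]
[[-10, 2, -33], [-6, 6, -33], [-12, -4, -32], [-12, 7, -32], [-9, 6, -32], [-10, 0, -32], [-11, 3, -31], [-12, -6, -31], [-5, 5, -29], [-9, 6, -29], [-9, -3, -29], [-3, 6, -27]]
x,y range [[-12.9, -12.5, -58.6], [5.0, 13.9, -37.3]]
scene z hist [ 9 16 16 12 13 16 14  3  0  0  0  0  0  0  0  0  0]
[[6, -10, -35], [10, 9, -34], [12, 6, -34], [9, 10, -34], [11, 10, -33], [11, 0, -33], [7, 11, -33], [12, 8, -32], [11, -2, -32], [10, 2, -31], [9, 10, -30], [10, -1, -29]]
x,y range [[3.5, -9.2, -58.4], [12.6, 15.8, -36.5]]
```

Both views agree that the tip ends about 30 mm behind the reported TCP, which puts it at z ≈ 0.092. I'll lower it by 14 mm and recheck.

Request:
carry_out:
  increments: [0, 0, 0, 0.7, 0, 0, 0, 0, 0.7, 0, 0, 0, 0, 0, 0, 0, 0, 0, 0, 0, 0, 0, 0, 0, 0]

```text
clock: 7.65
eef_pos: [0.6036, 0.0547, 0.049]
tool_rot: [0.926, 0.376, 0.0, 0.0]
ft_force: [0.5, -0.1, -0.7]
grip_width: -0.0
grasp_force: 0.0
```

```bash
python3 -c "
from h import *
tip()"
```

```text
eef [0.6036 0.0547 0.049 ]
side z hist [21 24 23 27 26 24 12  6  1  0  0  0  0  0  0  0  0]
[[5, 11, -34], [-13, 4, -33], [-12, 0, -33], [-11, -3, -33], [-9, 6, -32], [-11, -5, -32], [-12, -2, -31], [-12, 5, -31], [-10, 6, -30], [-4, 6, -29], [-6, 5, -29], [-6, 6, -27]]
x,y range [[-12.4, -13.4, -58.7], [4.0, 14.0, -36.9]]
scene z hist [13 10 13 12 17 14  8  9  0  0  0  0  0  0  0  0  0]
[[11, 9, -33], [12, 0, -33], [10, 10, -32], [8, 9, -32], [11, 1, -32], [7, -9, -31], [8, 11, -31], [11, -3, -31], [10, 4, -30], [10, 10, -29], [11, 2, -29], [10, 5, -28]]
x,y range [[4.2, -9.8, -59.3], [12.4, 15.8, -36.7]]
```

Request:
carry_out:
  increments: [0, -0.4, 0, 0, 0, 0, -0.4, 0, 0, 0, 0, -0.3, 0, 0, 0, 0, -0.3, 0, 0, 0, 0, 0, 0, 0, 0]

```text
clock: 8.38
eef_pos: [0.5932, 0.0447, 0.0489]
tool_rot: [0.927, 0.376, -0.0, 0.0]
ft_force: [0.2, -0.5, -0.5]
grip_width: 0.0001
grasp_force: 0.0
```

```bash
python3 -c "
from h import *
fit(['scene','side'],{'1':G['1']})"
```

```text
scene 1 tin [ 0.5401 -0.0086] 538 resid 0.0006 lid ((0.5575078725814819, 0.007893822155892849), 0.051365580409765244) n 547 z 0.07994080408231607 slope [ 0.00558338 -0.00558548]
side 1 tin [ 0.5374 -0.0071] 940 resid 0.0005 lid ((0.5558567643165588, 0.007823790423572063), 0.053009480237960815) n 1549 z 0.08102700556759213 slope [0.01374115 0.0150491 ]
```

```bash
cat >> h.py <<'E'
def lead(k,names=("side","scene")):
    t,l=map(np.array,dict(a=((.5387,-.008),(.5548,.0078)),b=((.5535,.2232),(.541,.243)))[k])
    u=(l-t)/np.linalg.norm(l-t); v=np.array([-u[1],u[0]])
    for n in names:
        c=bot.camera(n); P=cloud(c)[c["range_z"]>0]; d=P[:,:2]-t
        o=(np.hypot(*d.T)<.08)&(abs(d@v)<.012)&(P[:,2]>.058)&(P[:,2]<.1); a=d[o]@u; z=P[o,2]
        print(n,[(b,round(float(np.median(z[(a>b/1000)&(a<=b/1000+.005)])*1000),1)) if ((a>b/1000)&(a<=b/1000+.005)).any() else (b,0) for b in range(-60,75,5)])
        e=(z>.0775)&(z<.0835); print("  lead edge mm",(np.percentile(a[e],1)*1000).round(1) if e.any() else None)
E
python3 -c "
from h import *
lead('a')"
```

```text
side [(-60, 0), (-55, 72.1), (-50, 65.9), (-45, 66.2), (-40, 65.6), (-35, 65.6), (-30, 76.8), (-25, 73.2), (-20, 80.7), (-15, 80.8), (-10, 80.7), (-5, 80.5), (0, 80.9), (5, 80.8), (10, 81.0), (15, 80.7), (20, 80.5), (25, 80.7), (30, 80.9), (35, 80.7), (40, 81.5), (45, 80.9), (50, 80.8), (55, 81.2), (60, 87.0), (65, 92.4), (70, 78.2)]
  lead edge mm -28.4
scene [(-60, 0), (-55, 72.3), (-50, 70.0), (-45, 64.4), (-40, 64.2), (-35, 65.2), (-30, 80.1), (-25, 80.2), (-20, 79.5), (-15, 79.1), (-10, 79.5), (-5, 79.0), (0, 79.7), (5, 80.3), (10, 79.7), (15, 79.0), (20, 0), (25, 0), (30, 77.3), (35, 79.5), (40, 81.3), (45, 0), (50, 0), (55, 0), (60, 0), (65, 0), (70, 0)]
  lead edge mm -26.0
```

Request:
carry_out:
  increments: [0, -0.3, 0, 0, 0, 0, -0.2, 0, 0, 0, 0, 0, 0, 0, 0, 0, 0, 0, 0, 0, 0, 0, 0, 0, 0]

```text
clock: 9.2
eef_pos: [0.5898, 0.0414, 0.0488]
tool_rot: [0.926, 0.376, -0.0, 0.0]
ft_force: [-0.5, -0.1, 0.0]
grip_width: 0.0001
grasp_force: 0.0
```

```bash
python3 -c "
from h import *
lead('a');fit(['side'],{'1':G['1']})"
```

```text
side [(-60, 0), (-55, 71.8), (-50, 64.7), (-45, 65.9), (-40, 65.5), (-35, 70.0), (-30, 74.5), (-25, 74.5), (-20, 75.4), (-15, 76.5), (-10, 77.0), (-5, 77.4), (0, 78.8), (5, 79.6), (10, 80.1), (15, 81.4), (20, 81.9), (25, 82.5), (30, 82.9), (35, 83.9), (40, 85.1), (45, 85.9), (50, 87.5), (55, 90.1), (60, 91.9), (65, 83.4), (70, 93.5)]
  lead edge mm -15.1
scene [(-60, 0), (-55, 70.5), (-50, 69.2), (-45, 64.2), (-40, 64.8), (-35, 72.3), (-30, 72.3), (-25, 73.4), (-20, 74.1), (-15, 74.1), (-10, 75.1), (-5, 76.4), (0, 76.3), (5, 78.2), (10, 79.2), (15, 0), (20, 0), (25, 80.1), (30, 81.6), (35, 83.0), (40, 0), (45, 0), (50, 0), (55, 0), (60, 0), (65, 0), (70, 0)]
  lead edge mm -23.5
side 1 tin [ 0.5374 -0.0071] 936 resid 0.0005 lid ((0.5546393394470215, 0.008052235469222069), 0.05340157449245453) n 1214 z 0.0818541240101665 slope [0.100875   0.10986696]
```

Lid 1 slid and tipped as expected, and its tin hasn't moved. I'll keep pushing slowly.

Request:
carry_out:
  increments: [0, -0.2, 0, 0, 0, 0, -0.2, 0, 0, 0, 0, -0.2, 0, 0, 0, 0, -0.2, 0, 0, 0, 0, 0, 0, 0, 0]

```text
clock: 9.98
eef_pos: [0.5839, 0.0356, 0.0488]
tool_rot: [0.927, 0.376, -0.0, -0.0]
ft_force: [-0.0, -0.6, -0.1]
grip_width: -0.0002
grasp_force: 0.0
```

```bash
python3 -c "
from h import *
lead('a',['side']);fit(['side'],{'1':G['1']})"
```

```text
side [(-60, 0), (-55, 71.8), (-50, 66.2), (-45, 67.2), (-40, 74.2), (-35, 73.9), (-30, 74.6), (-25, 75.2), (-20, 75.7), (-15, 76.0), (-10, 76.5), (-5, 77.3), (0, 78.4), (5, 79.0), (10, 79.8), (15, 79.7), (20, 80.4), (25, 81.8), (30, 82.7), (35, 82.4), (40, 83.2), (45, 84.8), (50, 91.4), (55, 91.0), (60, 86.6), (65, 0), (70, 0)]
  lead edge mm -15.2
side 1 tin [ 0.5374 -0.0071] 932 resid 0.0005 lid ((0.5511301159858704, 0.005503909662365913), 0.05216225981712341) n 1020 z 0.08065120129615683 slope [0.08499585 0.09865915]
```

Request:
carry_out:
  increments: [0, -0.2, 0, 0, 0, 0, -0.15, 0, 0, 0, 0, 0, 0, 0, 0, 0, 0, 0, 0, 0, 0, 0, 0, 0, 0]

```text
clock: 10.7
eef_pos: [0.5816, 0.0334, 0.0488]
tool_rot: [0.926, 0.376, 0.0, 0.0]
ft_force: [-0.1, -0.3, -0.7]
grip_width: -0.0002
grasp_force: 0.0
```

```bash
python3 -c "
from h import *
lead('a',['side']);fit(['side'],{'1':G['1']})"
```

```text
side [(-60, 0), (-55, 71.1), (-50, 68.8), (-45, 73.2), (-40, 73.5), (-35, 73.7), (-30, 74.6), (-25, 74.3), (-20, 75.3), (-15, 75.5), (-10, 75.7), (-5, 76.5), (0, 77.0), (5, 77.7), (10, 78.0), (15, 78.3), (20, 78.7), (25, 79.0), (30, 80.1), (35, 79.9), (40, 81.0), (45, 90.5), (50, 90.8), (55, 89.6), (60, 93.7), (65, 0), (70, 0)]
  lead edge mm -10.1
side 1 tin [ 0.5374 -0.007 ] 934 resid 0.0005 lid ((0.5501464605331421, 0.003655574982985854), 0.05102255940437317) n 725 z 0.0794227853061732 slope [0.0696565  0.09157362]
```

Request:
carry_out:
  increments: [0, -0.1, 0, 0, 0, 0, -0.1, 0, 0, 0, 0, 0, 0, 0, 0, 0, 0, 0, 0, 0, 0, 0, 0, 0, 0]

```text
clock: 11.42
eef_pos: [0.5801, 0.032, 0.0488]
tool_rot: [0.926, 0.376, 0.0, -0.0]
ft_force: [0.4, -0.1, 0.1]
grip_width: -0.0001
grasp_force: 0.0
```

```bash
python3 -c "
from h import *
lead('a',['side']);fit(['side'],{'1':G['1']})"
```

```text
side [(-60, 0), (-55, 71.1), (-50, 70.8), (-45, 73.8), (-40, 72.8), (-35, 72.6), (-30, 73.2), (-25, 72.6), (-20, 73.0), (-15, 73.3), (-10, 73.1), (-5, 73.1), (0, 72.8), (5, 73.1), (10, 72.6), (15, 72.9), (20, 72.7), (25, 73.2), (30, 72.7), (35, 72.3), (40, 73.8), (45, 85.4), (50, 86.0), (55, 89.0), (60, 0), (65, 0), (70, 0)]
  lead edge mm 45.2
side 1 tin [ 0.5374 -0.0071] 937 resid 0.0005 lid ((0.5785247087478638, 0.030330147594213486), 0.014800277538597584) n 57 z 0.08776711773037416 slope [ 0.08154618 -0.06485981]
```

Lid 1 is flat and flush: the profile is level at rim height and its tin hasn't moved. Next is lid 2: back off, rise, shift across and turn.

Request:
carry_out:
  increments: [0, 2, 0, 0, 0, 0, 0, 0, -4, 0, 0, 0, 0, -4, 0, 0, 1.9, -4.1, 0, 0, 0, 1.9, -4.1, 0, 0]

```text
clock: 12.15
eef_pos: [0.5649, 0.1317, 0.1297]
tool_rot: [0.927, 0.376, 0.001, 0.0]
ft_force: [-0.2, -0.3, -0.6]
grip_width: 0.0001
grasp_force: 0.0
```

Request:
carry_out:
  increments: [0, 1.9, -4.1, 0, 0, 0, 1.9, -4.1, 0, 0, 0, 1.9, -4.1, 0, 0, 0, 1.9, -4.1, 0, 0, 0, 0, 0, 0, -0.17]

```text
clock: 12.78
eef_pos: [0.5032, 0.305, 0.1287]
tool_rot: [0.889, 0.458, 0.0, -0.0]
ft_force: [-0.5, -0.7, 0.2]
grip_width: 0.0002
grasp_force: 0.0
```

Request:
carry_out:
  increments: [0, 0, 0, 0, -0.17, 0, 0, 0, 0, -0.17, 0, 0, 0, 0, -0.17, 0, 0, 0, 0, -0.17, 0, 0, 0, 0, -0.17]

```text
clock: 13.4
eef_pos: [0.5045, 0.3017, 0.1288]
tool_rot: [0.623, 0.783, -0.0, -0.0]
ft_force: [-0.1, -0.2, -0.0]
grip_width: 0.0
grasp_force: 0.0
```

Request:
carry_out:
  increments: [0, 0, 0, 0, -0.17, 0, 0, 0, 0, -0.17, 0, 0, 0, 0, 0, 0, 0, 0, 0, 0, 0, 0, 0, 0, 0]

```text
clock: 14.02
eef_pos: [0.5046, 0.3017, 0.1288]
tool_rot: [0.484, 0.875, -0.0, -0.0]
ft_force: [0.0, -0.2, -0.7]
grip_width: -0.0001
grasp_force: 0.0
```

```bash
python3 -c "
from h import *
print(bot.get_obs()['eef_pos']);lead('a');tip()"
```

```text
[0.5045616  0.30170675 0.12878872]
side [(-60, 0), (-55, 72.1), (-50, 66.6), (-45, 73.2), (-40, 72.9), (-35, 73.0), (-30, 73.2), (-25, 72.8), (-20, 72.7), (-15, 72.9), (-10, 73.2), (-5, 72.8), (0, 72.5), (5, 72.5), (10, 72.3), (15, 72.7), (20, 73.0), (25, 72.7), (30, 72.9), (35, 72.3), (40, 73.4), (45, 74.0), (50, 73.8), (55, 0), (60, 0), (65, 0), (70, 0)]
  lead edge mm None
scene [(-60, 0), (-55, 70.6), (-50, 69.9), (-45, 71.5), (-40, 71.3), (-35, 71.7), (-30, 70.7), (-25, 70.6), (-20, 70.9), (-15, 70.8), (-10, 71.2), (-5, 71.3), (0, 70.7), (5, 71.3), (10, 70.9), (15, 71.3), (20, 71.3), (25, 71.5), (30, 71.5), (35, 71.2), (40, 71.7), (45, 71.5), (50, 70.5), (55, 0), (60, 0), (65, 0), (70, 0)]
  lead edge mm None
eef [0.5046 0.3017 0.1288]
side z hist [28 23 25 23 25 23 12  9  1  0  0  0  0  0  0  0  0]
[[-11, 3, -33], [-7, -7, -32], [-8, -5, -32], [-10, -1, -32], [-5, -8, -31], [-11, 1, -31], [-9, -8, -31], [-9, -6, -30], [-10, 4, -30], [-7, -2, -28], [1, -7, -28], [-2, -7, -27]]
x,y range [[-12.0, -15.2, -58.9], [5.6, 11.3, -36.9]]
scene z hist [20 26 20 29 25 26 12 11  3  0  0  0  0  0  0  0  0]
[[-13, 6, -31], [-10, 8, -31], [-6, 12, -31], [-7, 8, -31], [-12, -1, -31], [-13, 1, -31], [-11, 1, -30], [-12, -4, -30], [-12, 3, -30], [-8, 8, -27], [-5, 7, -26], [-8, 5, -24]]
x,y range [[-13.9, -11.1, -58.7], [2.8, 15.2, -37.1]]
```

Request:
carry_out:
  increments: [0, 0, 0, 4, 0, 0, 0, 0, 4, 0, 0, 0, 0, 0, 0, 0, -0.4, 0, 0, 0, 0, -0.3, 0, 0, 0]

```text
clock: 14.85
eef_pos: [0.5101, 0.2965, 0.0511]
tool_rot: [0.484, 0.875, 0.002, 0.001]
ft_force: [-0.6, 0.5, -0.2]
grip_width: -0.0002
grasp_force: 0.0
```

Request:
carry_out:
  increments: [0, -0.2, 0, 0, 0, 0, -0.2, 0, 0, 0, 0, -0.2, 0, 0, 0, 0, -0.2, 0, 0, 0, 0, -0.2, 0, 0, 0]

```text
clock: 15.48
eef_pos: [0.5136, 0.2873, 0.0488]
tool_rot: [0.484, 0.875, -0.0, -0.0]
ft_force: [-0.6, 0.3, 0.6]
grip_width: 0.0003
grasp_force: 0.3
```

Request:
carry_out:
  increments: [0, -0.2, 0, 0, 0, 0, -0.2, 0, 0, 0, 0, -0.2, 0, 0, 0, 0, 0, 0, 0, 0, 0, 0, 0, 0, 0]

```text
clock: 16.1
eef_pos: [0.5169, 0.2821, 0.0487]
tool_rot: [0.484, 0.875, -0.0, 0.0]
ft_force: [0.2, 0.1, -0.3]
grip_width: 0.0002
grasp_force: 0.0
```

```bash
python3 -c "
from h import *
lead('b');fit(['side'],{'2':G['2']})"
```

```text
side [(-60, 0), (-55, 70.6), (-50, 66.9), (-45, 0), (-40, 66.2), (-35, 71.1), (-30, 73.8), (-25, 75.0), (-20, 76.1), (-15, 76.5), (-10, 77.1), (-5, 77.7), (0, 77.9), (5, 78.8), (10, 79.7), (15, 80.4), (20, 81.5), (25, 82.1), (30, 83.0), (35, 83.9), (40, 85.1), (45, 85.5), (50, 87.1), (55, 93.1), (60, 90.8), (65, 89.5), (70, 0)]
  lead edge mm -15.3
scene [(-60, 0), (-55, 71.0), (-50, 71.0), (-45, 65.1), (-40, 66.3), (-35, 72.1), (-30, 72.6), (-25, 74.0), (-20, 74.2), (-15, 75.1), (-10, 75.2), (-5, 76.0), (0, 76.5), (5, 77.9), (10, 79.0), (15, 79.5), (20, 79.5), (25, 80.7), (30, 82.1), (35, 83.3), (40, 84.0), (45, 84.6), (50, 85.6), (55, 88.9), (60, 88.6), (65, 0), (70, 0)]
  lead edge mm -14.0
side 2 tin [0.5519 0.2239] 758 resid 0.0007 lid ((0.5375087261199951, 0.2408256083726883), 0.05243031308054924) n 734 z 0.0816737803866795 slope [-0.08442249  0.1102109 ]
```

TCP is 69.4 mm from the axis of tin 2, and I need about 57.5 mm. I'll do 9 mm now, then small steps.

Request:
carry_out:
  increments: [0, -0.2, 0, 0, 0, 0, -0.2, 0, 0, 0, 0, -0.2, 0, 0, 0, 0, -0.2, 0, 0, 0, 0, -0.1, 0, 0, 0]

```text
clock: 16.88
eef_pos: [0.5217, 0.2745, 0.0488]
tool_rot: [0.484, 0.875, 0.0, 0.0]
ft_force: [0.5, 0.5, 1.2]
grip_width: 0.0001
grasp_force: 0.0
```

Request:
carry_out:
  increments: [0, -0.1, 0, 0, 0, 0, -0.1, 0, 0, 0, 0, 0, 0, 0, 0, 0, 0, 0, 0, 0, 0, 0, 0, 0, 0]

```text
clock: 17.5
eef_pos: [0.5227, 0.2729, 0.0488]
tool_rot: [0.484, 0.875, -0.0, -0.0]
ft_force: [-0.7, -0.1, -0.6]
grip_width: 0.0002
grasp_force: 0.0
```

```bash
python3 -c "
from h import *
lead('b');fit(['side'],{'2':G['2']})"
```

```text
side [(-60, 0), (-55, 71.5), (-50, 65.8), (-45, 73.6), (-40, 72.8), (-35, 72.5), (-30, 72.8), (-25, 72.8), (-20, 72.8), (-15, 72.8), (-10, 72.8), (-5, 73.1), (0, 72.7), (5, 72.6), (10, 72.8), (15, 72.7), (20, 72.8), (25, 73.6), (30, 73.5), (35, 72.1), (40, 74.0), (45, 86.9), (50, 87.9), (55, 83.3), (60, 0), (65, 0), (70, 0)]
  lead edge mm 46.0
scene [(-60, 0), (-55, 71.0), (-50, 70.8), (-45, 71.8), (-40, 71.0), (-35, 71.0), (-30, 71.2), (-25, 70.5), (-20, 71.3), (-15, 71.0), (-10, 71.2), (-5, 70.5), (0, 70.8), (5, 71.0), (10, 71.7), (15, 70.8), (20, 71.5), (25, 71.5), (30, 71.3), (35, 71.7), (40, 71.9), (45, 83.8), (50, 86.2), (55, 0), (60, 0), (65, 0), (70, 0)]
  lead edge mm -35.4
side 2 tin [0.5519 0.2238] 761 resid 0.0007 lid ((0.5212385058403015, 0.27169889211654663), 0.014561168849468231) n 53 z 0.08702978896574587 slope [-0.13637205  0.0992516 ]
```

Lid 2 is seated as well. I'll retreat, then check once more.

Request:
carry_out:
  increments: [0, 2, 0, 0, 0, 0, 0, 0, -5, 0, 0, 0, 0, -5, 0, 0, 0, 0, 0, 0, 0, 0, 0, 0, 0]

```text
clock: 18.27
eef_pos: [0.5113, 0.2905, 0.1486]
tool_rot: [0.483, 0.875, -0.0, -0.0]
ft_force: [0.7, -0.8, 0.1]
grip_width: -0.0004
grasp_force: 0.0
```

```bash
python3 -c "
from h import *
fit(['side','scene'])
p=bot.camera('scene')['pixels']; cv2.imwrite('pics/d.png',cv2.resize(p[140:400,150:530],None,fx=2,fy=2))"
```

```text
side 1 tin [ 0.5374 -0.0071] 945 resid 0.0005 lid None n 0 z 0 slope None
side 2 tin [0.5519 0.2239] 764 resid 0.0007 lid None n 0 z 0 slope None
scene 1 tin [ 0.5401 -0.0089] 668 resid 0.0006 lid None n 0 z 0 slope None
scene 2 tin [0.5552 0.2227] 678 resid 0.0006 lid None n 3 z 0.07755245712789527 slope None
```

View pics/d.png

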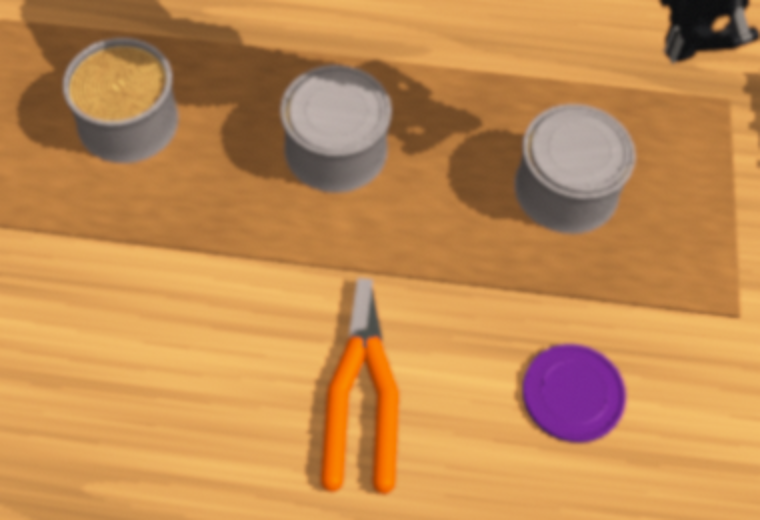

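Both lids sit flush in their tins, at (336,112) and (578,150) in the crop. The open tin, the shears and the purple disc haven't moved, and the arm is clear.

```bash
python3 -c "
from workcell import bot
print(bot.job_done())"
```

```text
the job is handed in; nothing more can be done
None
```

I nudged both lids into their tins, where they lie flat and flush with the rim; the tins, open tin and shears stayed put. I handed the job in at about 18 s of the 48 s allowed; no verdict was returned.

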